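# Weigh out cedar shoe balls with a hand scoop

### The arm

A 6-joint arm with a two-finger parallel gripper is mounted at the origin on the work surface. World frame = base frame: x ahead of the robot, y to its left, z up, the work surface at z = 0. Lengths are in m, angles in degrees, forces in N, time in s.
With the tool pointing down it reaches from about 0.4 to 0.825 m from the base axis. Payload 7 kg.
Tool frame: the origin (TCP) lies midway between the tips of the shut fingers; the grasp point (between the pads) lies 19 mm behind it; z points along the fingers, y is the line along which they close (so a half turn about z gives the same grasp; the last joint's range is limited). The gripper opens to 88 mm and grips with 3 to 60 N. Pads are 19 mm wide; open, the fingers measure 130 mm over their backs; the gripper's body (78 mm by 193 mm) begins 47 mm behind the grasp point.
Start: joints at [16.507, 20.546, 0.682, 0, -70.136, -16.507], TCP at [0.675, -0, 0.227] pointing down, gripper open.
Joint ranges: [-176.03, 176.03], [-82.01, 121.73], [-58.28, 71.71], [-173.87, 95.51], [-174.79, -0.11], [-173.66, 173.66]. Speed limits (degrees/s): [136.94, 136.94, 172.46, 180, 180, 180].

### API

Orientations are given as a 3x3 rotation matrix whose columns are the frame's x, y, z axes.
In Python, from rig import robot gives the robot as it stands. Calls block until the motion is done:
- robot.goto(position, orientation): joint-space move of the TCP to a pose.
- robot.servo_line(position, ori=None, speed=0.15): straight line of the TCP; ori=None keeps the orientation; speed is the mean speed in m/s.
- robot.movej(angles): joint-space move.
- robot.move_gripper(opening): opening from 0.0 (shut) to 1.0 (fully open); the grip force is fixed at half the most; returns when the fingers have stopped.
- robot.dwell(seconds).
- robot.ik(position, orientation): joint angles nearest the present ones, or None.
- robot.grab_frame(name): name is "scene" or "side" or "wrist"; returns (picture, depth): 420x560x3 uint8, red, green, blue; 420x560 float32, m along the optical axis (not along the pixel's ray), 0 where there is no reading.
- robot.camera_info(name): a dict with "vfov" (degrees; the focal length in pixels is half the picture's height over the tangent of half this angle, whatever the lens; pixels are square), "cx", "cy" (the principal point, pixels), "view" (4x4, takes a point from world to camera coordinates); the wrist camera has in their place "T_tool_cam" (4x4, takes a point from camera to tool coordinates, whose origin is the TCP and whose axes are the flange's). Camera axes: x right, y down, z forward; pixel columns grow to the right and rows downward; lengths in m; the calibration is good to about 2 mm. A picture is of the moment at which its call begins: read the wrist's pose just before it. camera_info takes no time and is no camera call.
A pose or a line that the arm cannot do raises robot.Unreachable and nothing moves.
- robot.job_done(): hands the job in; it is judged then, once.
Readings, each from a call of its own:
- robot.read_t(): time.
- robot.read_qpos(): joint angles.
- robot.read_qvel(): joint speeds.
- robot.read_effort(): joint torques, N m.
- robot.read_position(): TCP position.
- robot.read_tcp_rot(): TCP orientation.
- robot.read_force(): force on the tool from outside, world axes, zero at the start.
- robot.read_ft_torque(): the same for the moment, N m.
- robot.read_grip_width(): opening from 0.0 (shut) to 1.0 (fully open).
- robot.read_finger_force(): force on a finger pad.
Only numpy, scipy, OpenCV 4.12 (cv2) and the standard library are available. Lean on these libraries where they do the work, as an engineer would, in place of code of your own. Each camera call takes 0.05 s, during which the arm holds its last target. There are 200 camera calls.

### The job

Put the empty weighing tin in the middle of the balance's pan and let go of it. Then, with the hand scoop and never with the fingers, scoop every cedar ball out of the stock bin, working into the bin's corners, and tip them all into the tin while it stands in the middle of the pan. When all the balls are in the tin and it has been let go on the pan, set the tin with its balls upright in the middle of the cork mat and lay the scoop flat in the middle of its rubber mat, in either order, leaving everything else on the bench alone.

Things in the scene. Friction and masses are not known exactly. Their poses are not given: they have to be found in the camera images.
- bin: Open grey plastic stock bin, outside 190 (x) x 200 (y) x 55 mm, walls and floor 5 mm thick (inside 180 x 190, 50 deep). Fixed. Origin: centre of its underside; x from the wall nearest the robot to the far wall, z square to its floor. It stands level on a 3 mm board; the balls lie in its half nearest the robot and roll sluggishly.
- scoop_grip (a point): Centre of the scoop's grip: wooden bar 72 mm long (x, along the scoop), 16 wide (y), 22 high. Loose aluminium hand scoop, about 160 g. x points to its open mouth, z up. In this frame the flat underside is at z = -85 mm, the mouth's lip at x = +61, the bowl's back wall at -29, the rearmost point (the bar's post) at -37, the bar's front end at +35.
- scoop_bowl (a point): Centre of the scoop's inner floor, 2 mm above its underside and 16 mm ahead of scoop_grip; x to the mouth, z up. The floor plate is 2 mm thick, 90 mm long (x), 82 mm wide (y). Back wall 34 mm high; side walls 2 mm thick, 30 mm high, from the back to 20 mm short of the lip (78 mm between them).
- scoop_mat: Black rubber mat 130 x 100 x 2 mm where the scoop lies. Fixed. Origin: centre of its underside; x along its length.
- tin_c (a point): Centre (half-way up, 25 mm above the underside) of the loose square steel weighing tin, open at the top: 104 x 104 x 50 mm, walls 2 mm, about 200 g. Its grip is at its -x side; z up.
- tin_grip (a point): Grasp point on the tin's grip: an upright wooden plate against the tin's -x wall, 12 mm thick (x), 36 mm wide (y), 86 mm high, so it stands 36 mm above the rim. The point lies 58 mm from the tin's centre towards -x and 72 mm above the underside.
- tin_mat: Cork mat 150 x 150 x 2 mm where the tin stands at first. Fixed. Origin: centre of its underside.
- pan_top (a point): Centre of the upper face of the counter balance's round steel pan, 176 mm across, 50 mm above the bench when empty; it sits on springs over a square white base 150 x 150 mm. The base does not move.
- pan (a joint): How far the pan has sunk (m): 0 empty, about 0.010 with the empty tin, stop at 0.016 (200 N/m).
- ball1: A loose cedar ball, 30 mm across, 12 g; origin at its centre. In the bin at first, or absent (None): 3 to 5 are present.
- ball2: A loose cedar ball, 30 mm across, 12 g; origin at its centre. In the bin at first, or absent (None): 3 to 5 are present.
- ball3: A loose cedar ball, 30 mm across, 12 g; origin at its centre. In the bin at first, or absent (None): 3 to 5 are present.
- ball4: A loose cedar ball, 30 mm across, 12 g; origin at its centre. In the bin at first, or absent (None): 3 to 5 are present.
- ball5: A loose cedar ball, 30 mm across, 12 g; origin at its centre. In the bin at first, or absent (None): 3 to 5 are present.
- polish_a: Bystander: shoe polish tin 75 mm across, 27 mm high; origin at its underside.
- polish_b: Bystander: shoe polish tin 63 mm across, 24 mm high; origin at its underside.
- brush: Bystander: shoe brush 160 x 50 x 38 mm; origin at its underside.
- spool: Bystander: wooden thread spool 44 mm across, 50 mm high; origin at its underside.
There are look-alikes about, which are no part of the job. There is more than one size of the tin_mat; the job needs the largest. Leave any turquoise look-alike of the part that bears scoop_grip alone.

How it is judged:
By the outcome, as a careful person would: the job done as asked, in the order asked, and still so for the second after the job is handed in, with the robot touching nothing.
Of ball1, ball2, ball3, ball4, ball5 only 3 to 5 are there at a start; the rules pass over those that are not, and their reading is None.
At some moment in a run one of tin may be knocked a few centimetres aside while the robot is not near it.
It also fails if it takes over 210 s, if anything falls off the work surface, if the arm or the gripper's body presses on something with over 40 N, if the wrist force passes 120 N, or if a joint passes its speed limit or range.

## Working session

There is one attempt and no reset: what is moved stays moved. The work goes in short steps, each a Python script; the robot and the scene stay as the last script left them, time stands still between calls to the robot, and variables do not carry over. Pictures are saved under pics/ and viewed, at most 14 in all, crops included, and the job is handed in when it is done.

```bash
ls; mkdir -p pics
cat > h.py <<'E'
import numpy as np, cv2
from rig import robot
def K(n):
    i=robot.camera_info(n); return 210/np.tan(np.radians(i["vfov"]/2)),i["cx"],i["cy"],i
def cloud(n):
    """returns rgb, HxWx3 world points (nan where none)"""
    if n=="wrist":
        p=np.array(robot.read_position());R=np.array(robot.read_tcp_rot())
    im,d=robot.grab_frame(n); f,cx,cy,i=K(n)
    v,u=np.mgrid[:420,:560]; P=np.stack([(u-cx)/f*d,(v-cy)/f*d,d],-1); P[d<=0]=np.nan
    if n=="wrist":
        T=np.array(i["T_tool_cam"]); W=(P@T[:3,:3].T+T[:3,3])@R.T+p
    else:
        T=np.linalg.inv(np.array(i["view"])); W=P@T[:3,:3].T+T[:3,3]
    return im,W
def save(name,im,s=1.0):
    cv2.imwrite(f"pics/{name}.png",cv2.resize(im[...,::-1],None,fx=s,fy=s,interpolation=cv2.INTER_CUBIC))
E
python3 - <<'E'
from h import *
a,A=cloud("scene"); b,B=cloud("side")
np.savez("s0",a=a,A=A,b=b,B=B)
save("scene0",a,1.42); save("side0",b,1.42)
for n in("scene","side","wrist"): print({k:np.round(v,3).tolist() for k,v in robot.camera_info(n).items()})
print(np.round(robot.read_tcp_rot(),3))
E
```

```text
pics
{'vfov': 51.685, 'cx': 290.146, 'cy': 209.391, 'view': [[0.709, 0.706, -0.001, -0.444], [0.599, -0.603, -0.527, -0.22], [-0.372, 0.373, -0.85, 1.421], [0.0, 0.0, 0.0, 1.0]]}
{'vfov': 50.528, 'cx': 272.19, 'cy': 210.329, 'view': [[-0.751, -0.66, 0.007, 0.454], [-0.506, 0.569, -0.648, 0.277], [0.424, -0.49, -0.762, 0.854], [0.0, 0.0, 0.0, 1.0]]}
{'vfov': 60.453, 'cx': 277.275, 'cy': 216.686, 'T_tool_cam': [[-0.0, -0.964, -0.265, 0.071], [1.0, -0.0, -0.001, 0.0], [0.001, -0.265, 0.964, -0.157], [0.0, 0.0, 0.0, 1.0]]}
[[-0.    -1.    -0.001]
 [-1.     0.    -0.   ]
 [ 0.     0.001 -1.   ]]
```

View pics/scene0.png

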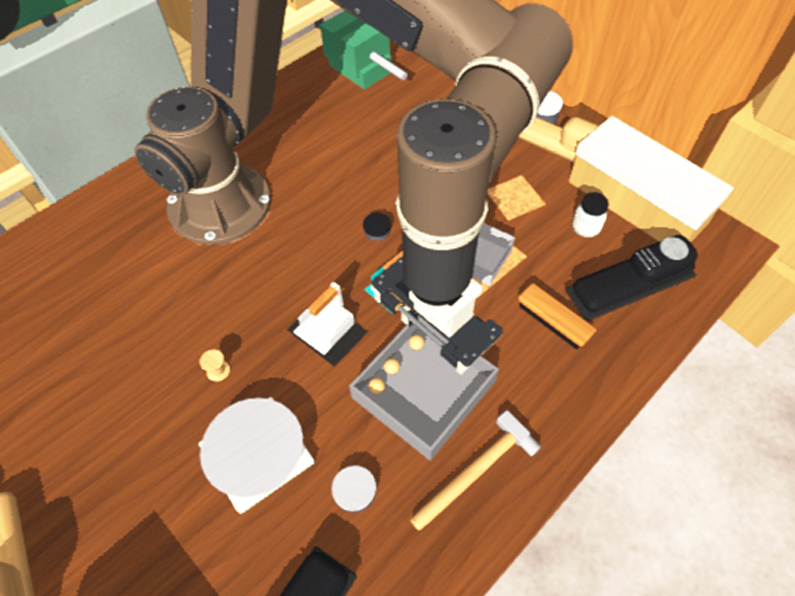

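View pics/side0.png

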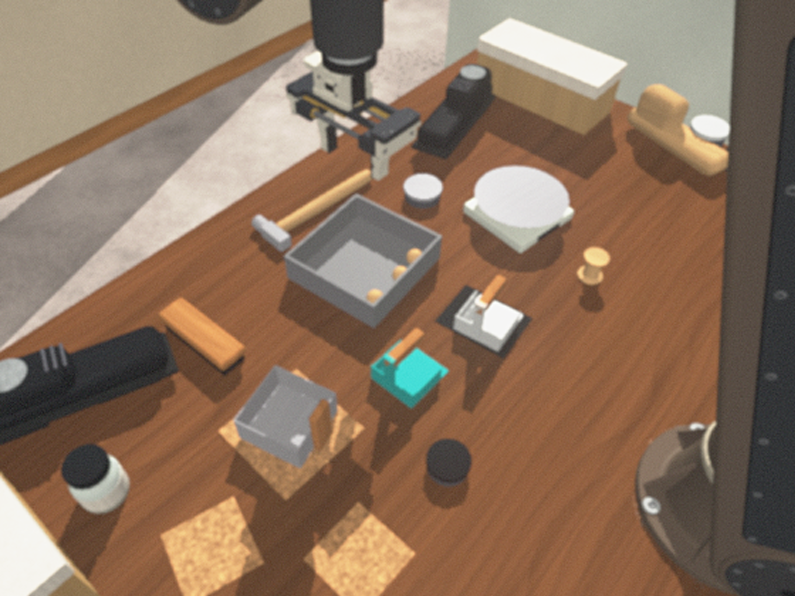

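Scene: pan (252,447), silver scoop on the black mat (327,325), bin (425,390), tin partly hidden behind the arm. Side: tin on the largest cork mat (290,420), two smaller cork mats (212,548) and (360,553), turquoise decoy scoop (408,372), silver scoop (490,318), bin with 3 balls visible (414,256), (399,272), (374,296).

Candidates (side px): scoop – silver (490,318) vs turquoise (408,372), so silver. Cork mat – (290,430) large vs (212,548) and (360,553), so the one under the tin.

```bash
cat > m.py <<'E'
from h import *
z=np.load("s0.npz"); a,A,b,B=[z[k] for k in"aAbB"]
def at(W,u,v,s=1.42): 
    u,v=int(u/s),int(v/s); return np.round(np.nanmedian(W[v-1:v+2,u-1:u+2].reshape(-1,3),0),3)
for n,p in dict(tin=(290,420),bin=(350,270),pan=(522,200),scoop=(490,318),turq=(408,372),spool=(595,265),pol=(448,462),pol2=(423,188),brush=(200,333),cs1=(212,548),cs2=(360,553),b1=(414,256),b2=(399,272),b3=(374,296)).items(): print(n,at(B,*p))
for n,p in dict(pan=(252,447),scoop=(327,325),spool=(214,365),bin=(430,390),b1=(376,385),b2=(392,367),b3=(417,342)).items(): print("scene",n,at(A,*p))
def sel(W,c,r,z0,z1):
    m=(np.hypot(W[...,0]-c[0],W[...,1]-c[1])<r)&(W[...,2]>z0)&(W[...,2]<z1); return m
for nm,W in(("scene",A),("side",B)):
    def rect(lbl,c,r,z0,z1):
        P=W[sel(W,c,r,z0,z1)]
        if len(P)<8: print(nm,lbl,len(P));return
        (cx,cy),(w,h),an=cv2.minAreaRect((P[:,:2]*1000).astype(np.float32)); print(nm,lbl,len(P),np.round([cx,cy,w,h,an],1),"z",np.round(np.median(P[:,2]),4))
    rect("pan",at(B,522,200),.13,.043,.06)
    rect("binrim",at(B,350,270),.16,.052,.064)
    rect("tinrim",at(B,290,420),.085,.047,.057)
    rect("tinplate",at(B,290,420),.1,.066,.1)
    rect("scoopbar",at(B,490,318),.075,.082,.115)
    rect("scoop low",at(B,490,318),.075,.03,.115)
    rect("turqbar",at(B,408,372),.075,.082,.115)
E
python3 m.py
```

```text
tin [0.531 0.3   0.003]
bin [0.669 0.027 0.008]
pan [ 0.527 -0.291  0.05 ]
scoop [ 0.422 -0.053  0.004]
turq [0.457 0.119 0.002]
spool [ 0.339 -0.234  0.05 ]
pol [0.311 0.209 0.024]
pol2 [ 0.703 -0.216  0.027]
brush [0.734 0.299 0.037]
cs1 [0.471 0.493 0.   ]
cs2 [0.324 0.372 0.   ]
b1 [ 0.592 -0.055  0.035]
b2 [ 0.586 -0.007  0.036]
b3 [0.581 0.061 0.036]
scene pan [ 0.536 -0.302  0.05 ]
scene scoop [ 0.421 -0.038  0.005]
scene spool [ 0.36  -0.258  0.05 ]
scene bin [0.667 0.004 0.008]
scene b1 [ 0.599 -0.069  0.036]
scene b2 [ 0.594 -0.021  0.035]
scene b3 [0.589 0.049 0.037]
scene pan 3883 [ 534.5 -301.9  174.1  173.4   76.4] z 0.05
scene binrim 544 [659.   -0.9 192.2 201.8   5.5] z 0.0573
scene tinrim 87 [548.  308.3  70.4 109.   16.1] z 0.0508
scene tinplate 0
scene scoopbar 202 [421.6 -29.9  18.3  73.7   7.1] z 0.0969
scene scoop low 320 [421.7 -30.9  83.7  77.6   5.8] z 0.091
scene turqbar 47 [450.5 124.9  10.6  49.7   0.6] z 0.0964
side pan 2208 [ 531.8 -300.7  172.6  176.5   36.2] z 0.0499
side binrim 806 [656.3   1.5 193.4 204.4   5. ] z 0.0567
side tinrim 340 [520.8 304.4 117.5 106.1  14.3] z 0.0504
side tinplate 181 [470.1 291.9  12.7  36.8  13.1] z 0.0857
side scoopbar 258 [416.1 -27.4  17.2  75.8   7.2] z 0.0971
side scoop low 492 [416.7 -28.9  82.5  79.    7. ] z 0.0834
side turqbar 319 [450.5 138.3  72.8  17.5  89.6] z 0.0947
```

```bash
cat > n.py <<'E'
from h import *
D=np.array(robot.read_tcp_rot())
print(robot.read_t())
robot.goto([0.5,0.03,0.33],np.array([[0,-1,0],[-1,0,0],[0,0,-1.]]))
a,A=cloud("wrist"); save("w1",a,1.42)
robot.goto([0.50,0.22,0.33],np.array([[0,-1,0],[-1,0,0],[0,0,-1.]]))
b,B=cloud("wrist"); save("w2",b,1.42)
np.savez("w12",a=a,A=A,b=b,B=B); print(robot.read_t())
E
python3 n.py
```

```text
0.1
1.8167
```

View pics/w1.png

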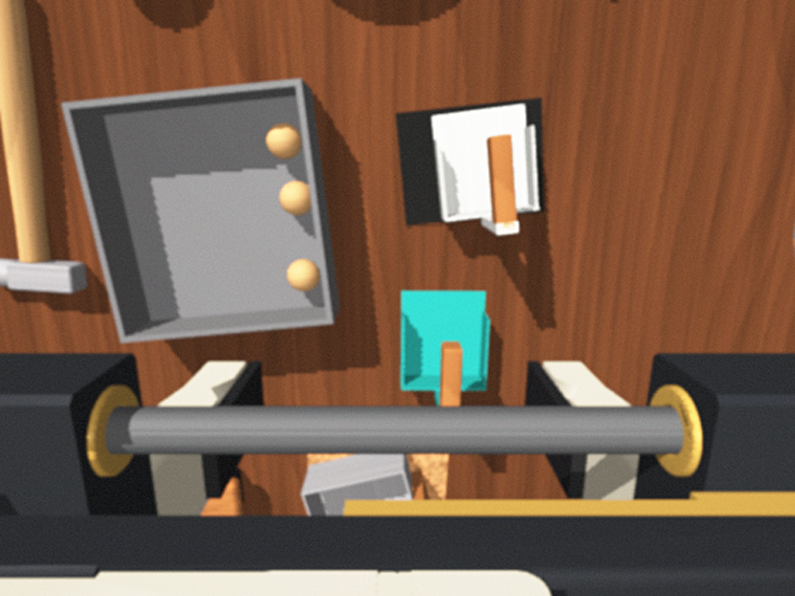

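View pics/w2.png

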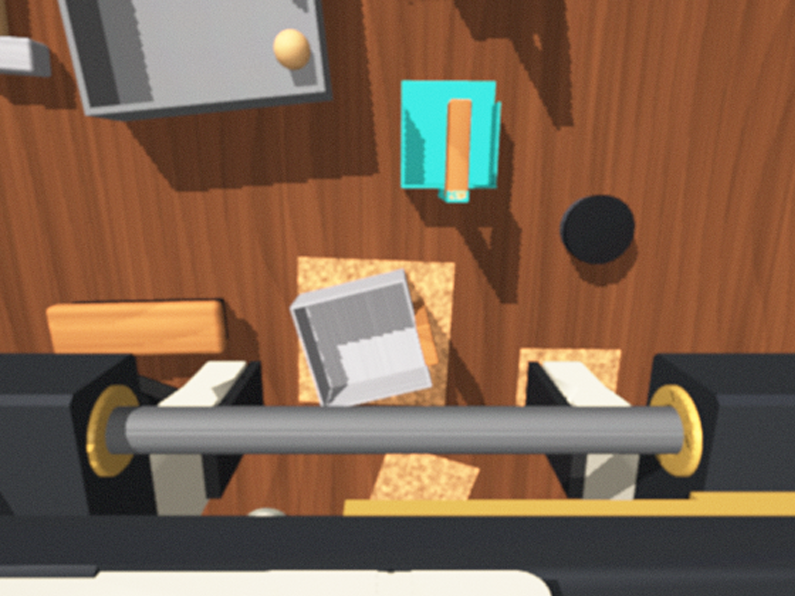

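w1: three balls (283,140), (296,197), (302,274) along the bin's near wall; silver scoop (487,165) with its post at the +y end, so its mouth points -y; turquoise decoy at (445,345). w2: tin (362,338) on the big cork mat (375,330), with the grip on the robot side.

```bash
cat > m2.py <<'E'
from h import *
z=np.load("w12.npz")
def rect(l,P):
    (cx,cy),(w,h),an=cv2.minAreaRect((P[:,:2]*1000).astype(np.float32)); print(l,len(P),np.round([cx,cy,w,h,an],1),"z",np.round(np.median(P[:,2]),4))
def near(W,c,r,z0,z1): return (np.hypot(W[...,0]-c[0],W[...,1]-c[1])<r)&(W[...,2]>z0)&(W[...,2]<z1)
def comp(m):
    m=cv2.morphologyEx(m.astype(np.uint8),cv2.MORPH_OPEN,np.ones((3,3)))
    n,L,s,_=cv2.connectedComponentsWithStats(m); return L==1+np.argmax(s[1:,4])
W,im=z["A"],z["a"]
rect("bar",W[comp(near(W,(.418,-.03),.07,.085,.115))])
rect("bowl>12mm",W[near(W,(.418,-.03),.075,.02,.05)])
rect("scoopfloor",W[comp(near(W,(.42,-.04),.09,-.01,.045)&(im.min(-1)>110))])
rect("mat",W[comp(near(W,(.43,-.04),.11,-.01,.01)&(im.max(-1)<60))])
rect("mat+scoop",W[comp(near(W,(.43,-.04),.12,-.01,.04)&((im.max(-1)<50)|(im.min(-1)>110)))])
rect("binrim",W[comp(near(W,(.657,0),.17,.051,.065))])
hsv=cv2.cvtColor(im,cv2.COLOR_RGB2HSV)
for u,v in((283,140),(296,197),(302,274)):
    P=W[int(v/1.42)-2:int(v/1.42)+3,int(u/1.42)-2:int(u/1.42)+3].reshape(-1,3);print("ball",np.round(np.median(P,0),3))
W,im=z["B"],z["b"]
rect("tinplate",W[near(W,(.47,.292),.05,.066,.1)])
rect("tinrim",W[comp(near(W,(.526,.305),.1,.044,.06))])
rect("tinall",W[comp(near(W,(.52,.305),.12,.02,.1))])
hsv=cv2.cvtColor(im,cv2.COLOR_RGB2HSV)
c=near(W,(.53,.31),.13,-.005,.008); 
for t in (150,170): rect("cork",W[comp(c&(im[...,0]>t))])
E
python3 m2.py
```

```text
bar 1170 [418.2 -28.6  16.4  71.8   6.9] z 0.0967
bowl>12mm 531 [418.5 -31.5  82.3  77.7   7.2] z 0.0306
scoopfloor 4304 [416.1 -43.   92.2  98.7   7.5] z 0.0031
mat 1801 [477.7 -39.4  31.1  98.1   5.7] z 0.001
mat+scoop 6234 [428.7 -43.2 128.2  99.    5.7] z 0.0025
binrim 3495 [658.    0.8 191.2 200.7   5.4] z 0.0568
ball [ 0.593 -0.063  0.037]
ball [ 0.585 -0.017  0.037]
ball [0.583 0.051 0.036]
tinplate 341 [472.3 290.   12.   36.   14.1] z 0.0868
tinrim 232 [507.6 352.   86.5   4.6  14.9] z 0.0498
tinall 1798 [528.3 305.1 104.4 105.   14.1] z 0.04
cork 4886 [523.1 283.1 203.8 164.3  88.1] z 0.0006
cork 2674 [518.6 278.   89.9 153.2  87.6] z 0.0011
```

```bash
cat >> h.py <<'E'
def pose(d,pitch=0,flip=1):
    """scoop-style frame: heading d deg (horizontal dir of scoop x), pitch>0 = mouth down; tool y along scoop y*flip, tool z=-scoop z"""
    c,s=np.cos(np.radians(d)),np.sin(np.radians(d)); Rz=np.array([[c,-s,0],[s,c,0],[0,0,1]])
    c,s=np.cos(np.radians(pitch)),np.sin(np.radians(pitch)); S=Rz@np.array([[c,0,s],[0,1,0],[-s,0,c]])
    T=np.stack([-flip*S[:,0]*1,flip*S[:,1],-S[:,2]],1); T[:,0]=np.cross(T[:,1],T[:,2])
    return S,T
def tinR(yaw): # tool y along -tin x
    c,s=np.cos(np.radians(yaw)),np.sin(np.radians(yaw))
    y=np.array([-c,-s,0]);z=np.array([0,0,-1.]);return np.stack([np.cross(y,z),y,z],1)
def st(l=""): print(l,"t",round(robot.read_t(),1),"p",np.round(robot.read_position(),4),"w",round(robot.read_grip_width(),3),"ff",np.round(robot.read_finger_force(),1),"F",np.round(robot.read_force(),1),"j4-6",np.round(robot.read_qpos(),0)[3:])
def rect(l,P):
    (cx,cy),(w,h),an=cv2.minAreaRect((P[:,:2]*1000).astype(np.float32)); print(l,len(P),np.round([cx,cy,w,h,an],1),"z",np.round(np.median(P[:,2]),4)); return cx/1e3,cy/1e3,an
def near(W,c,r,z0,z1): return (np.hypot(W[...,0]-c[0],W[...,1]-c[1])<r)&(W[...,2]>z0)&(W[...,2]<z1)
E
cat > p1.py <<'E'
from h import *
g=np.array([.4723,.290]); R=tinR(14.1)
robot.move_gripper(1.0)
robot.goto([*g,.14],R); robot.servo_line([*g,.056],R,.1); st("at")
robot.move_gripper(0.0); st("grip")
robot.servo_line([*g,.25],None,.15); st("lift")
P=np.array([.533,-.3013]); y=-29.5; h=P-.058*np.array([np.cos(np.radians(y)),np.sin(np.radians(y))])
a,A=cloud("scene")
np.savez("cork",a=a,A=A)
robot.goto([.50,0,.28],tinR(0)); robot.goto([*h,.25],tinR(y)); st("over")
robot.servo_line([*h,.125],None,.12); robot.servo_line([*h,.0945],None,.03); st("down")
robot.move_gripper(1.0); robot.dwell(.5)
robot.servo_line([*h,.2],None,.12); st("up")
robot.goto([.45,0,.33],tinR(0))
b,B=cloud("scene"); c,C=cloud("side"); np.savez("s1",b=b,B=B,c=c,C=C); save("scene1",b,1.42)
for l,W in(("scene",B),("side",C)):
    try:
        rect(l+" plate",W[near(W,h,.06,.108,.14)]); rect(l+" tin",W[near(W,P,.1,.07,.14)])
    except Exception as e: print(l,e)
E
python3 p1.py
```

```text
at t 3.9 p [0.4727 0.2904 0.0567] w 1.001 ff 0.0 F [0.5 0.4 0.8] j4-6 [  0. -44. -38.]
grip t 5.0 p [0.4723 0.29   0.056 ] w 0.135 ff 30.0 F [ 0.8 -0.3  1.1] j4-6 [  0. -44. -38.]
lift t 6.5 p [0.4719 0.2897 0.249 ] w 0.132 ff 30.0 F [-0.7  0.3 -2.2] j4-6 [ -0. -69. -38.]
over t 8.7 p [ 0.4831 -0.2719  0.25  ] w 0.131 ff 30.0 F [ 0.5  0.3 -2.3] j4-6 [ -0. -69. -20.]
down t 11.1 p [ 0.4825 -0.2728  0.0947] w 0.138 ff 30.0 F [-1.7  0.6 -0.1] j4-6 [  0. -49. -20.]
up t 13.9 p [ 0.482  -0.2725  0.1992] w 1.0 ff 0.0 F [ 1.1 -0.7  0.1] j4-6 [ -0. -63. -20.]
scene plate 113 [ 485.3 -273.8   35.5   13.3   61.5] z 0.1227
scene tin 664 [ 530.2 -299.6  105.1  117.3   60.7] z 0.0866
side plate 115 [ 481.1 -270.    36.1   15.5   62.5] z 0.121
side tin 725 [ 527.1 -296.2  107.4  123.3   61. ] z 0.0845
```

```bash
cat >> h.py <<'E'
LIP=np.array([.061,0,-.085]); REAR=np.array([-.029,0,-.085]); GRIP=np.zeros(3); BOWL=np.array([.016,0,-.083])
FL=-1
def tcp(ref,pos,d,pitch=0):
    S,T=pose(d,pitch,FL); g=np.array(pos)-S@ref
    return g-.019*S[:,2],T
def ok(*a):
    p,T=tcp(*a); q=robot.ik(p,T); return None if q is None else np.round(q,0)
BC=np.array([.6578,.0005]);BY=np.radians(5.3)
def binp(x,y,z): 
    c,s=np.cos(BY),np.sin(BY); return np.array([BC[0]+c*x-s*y,BC[1]+s*x+c*y,z])
BH=185.3
E
cat > p2.py <<'E'
from h import *
import h
z=np.load("cork.npz"); W,im=z["A"],z["a"]
c=near(W,(.53,.31),.115,-.006,.01)&(im[...,0]>165); rect("cork scene",W[c])
d=-83.1; g=np.array([.4182,-.0286])
for h.FL in (1,-1):
    print(h.FL, ok(GRIP,[*g,.087],d), ok(LIP,binp(-.088,-.034,.009),BH,4), ok(REAR,binp(.002,-.034,.012),BH,-28), [ok(LIP,[.553,-.312,.1],150.5,p) for p in (-28,60)])
E
python3 p2.py
```

```text
cork scene 2293 [526.3 303.9 207.5 219.7  21.2] z 0.0018
1 [ 23.   7. -42.   0. -41. 164.] [ 15.  22. -19.   1. -45.  80.] [ 12.  43.  17.  -3. -91.  84.] [array([ -17.,   47.,   30.,   -6., -101.,   78.]), array([ -47.,    1.,  -38., -117.,  -17., -143.])]
-1 [ 23.   7. -42.   0. -41. -16.] [  15.   22.  -19.    1.  -45. -100.] [ 12.  43.  17.  -3. -91. -96.] [array([ -17.,   47.,   30.,   -6., -101., -102.]), array([ -47.,    1.,  -38., -117.,  -17.,   37.])]
```

```bash
cat > p3.py <<'E'
from h import *
import h
C=np.array([.533,-.3013])
for h.FL in (1,-1):
  for d in range(0,360,30):
    u=np.array([np.cos(np.radians(d)),np.sin(np.radians(d))])
    print(h.FL,d,[ (lambda q: None if q is None else q[[0,3,4,5]].astype(int).tolist())(ok(LIP,[*(C-.028*u),.1],d,p)) for p in (-28,0,30,45,60)])
E
python3 p3.py
```

```text
1 0 [[-24, -23, -29, -48], [-13, 0, -58, -77], [-9, 5, -91, -82], [-8, 6, -107, -83], [-7, 7, -121, -83]]
1 30 [[-40, -33, -55, -2], [-18, 0, -59, -42], [-4, 16, -80, -63], [0, 21, -92, -67], [3, 24, -103, -70]]
1 60 [[-41, -29, -74, 21], [-20, 0, -61, -10], [-1, 29, -66, -45], [6, 37, -73, -57], [10, 42, -82, -66]]
1 90 [[-35, -23, -89, 39], [-19, 0, -62, 19], [-2, 42, -48, -29], [4, 62, -53, -53], [9, 72, -64, -70]]
1 120 [[-27, -15, -99, 58], [-17, 0, -64, 47], [-9, 56, -28, -10], None, None]
1 150 [[-17, -6, -102, 78], [-14, 0, -65, 74], [-12, 43, -13, 32], None, [-47, -118, -17, -142]]
1 180 [[-7, 4, -96, 97], [-10, 0, -64, 100], [-16, -15, -31, 116], [-27, -45, -27, 152], [-51, -81, -43, -160]]
1 210 [[2, 13, -83, 113], [-6, 0, -63, 126], [-25, -31, -53, 160], None, [-53, -66, -70, -156]]
1 240 [[11, 23, -67, 126], [-3, 0, -61, 153], [-27, -32, -72, -172], [-39, -45, -82, -159], [-49, -55, -93, -150]]
1 270 [[16, 37, -49, 136], None, [-25, -27, -86, -149], [-34, -37, -100, -144], [-40, -46, -113, -143]]
1 300 [None, [-4, 0, -58, -146], [-21, -19, -95, -127], [-26, -25, -112, -1
[... 664 characters left out ...]
4, 0, -65, -106], [-12, 43, -13, -148], None, [-47, -118, -17, 38]]
-1 180 [[-7, 4, -96, -83], [-10, 0, -64, -80], [-16, -15, -31, -64], [-27, -45, -27, -28], [-51, -81, -43, 20]]
-1 210 [[2, 13, -83, -67], [-6, 0, -63, -54], [-25, -31, -53, -20], [-39, -51, -59, 4], [-53, -66, -70, 24]]
-1 240 [[11, 23, -67, -54], [-3, 0, -61, -27], [-27, -32, -72, 8], [-39, -45, -82, 21], [-49, -55, -93, 30]]
-1 270 [[16, 37, -49, -44], [-2, 0, -59, 2], [-25, -27, -86, 31], [-34, -37, -100, 36], [-40, -46, -113, 37]]
-1 300 [None, [-4, 0, -58, 34], [-21, -19, -95, 53], [-26, -25, -112, 54], [-30, -34, -128, 51]]
-1 330 [None, [-8, 0, -58, 68], [-15, -8, -97, 76], [-17, -10, -115, 76], [-18, -14, -132, 75]]
```

```bash
cat > p4.py <<'E'
from h import *
d=-83.1; g=np.array([.4182,-.0286])
p,T=tcp(GRIP,[*g,.087],d)
robot.move_gripper(1.0)
robot.goto(p+[0,0,.09],T); robot.servo_line(p,T,.1); st("at")
robot.move_gripper(0.0); st("grip")
robot.servo_line(p+[0,0,.15],None,.12); st("lift")
# over bin, level
p,T=tcp(LIP,binp(-.035,-.034,.10),BH,4); robot.goto(p,T); st("over bin")
z=robot.read_force()[2]
p,T=tcp(LIP,binp(-.035,-.034,.016),BH,4); robot.servo_line(p,T,.1)
for k in range(14):
    robot.servo_line(tcp(LIP,binp(-.035,-.034,.0155-.001*k),BH,4)[0],None,.02)
    f=robot.read_force()[2]
    if f-z>2.0: break
st("floor k=%d"%k)
a,A=cloud("wrist"); save("w3",a,1.42)
E
python3 p4.py
```

```text
at t 17.2 p [ 0.4188 -0.0284  0.0686] w 0.998 ff 0.0 F [0.  0.3 1.4] j4-6 [  0. -41. -16.]
grip t 18.3 p [ 0.4182 -0.0286  0.0679] w 0.184 ff 30.0 F [ 1.  -0.5 -1.4] j4-6 [ -0. -41. -16.]
lift t 19.7 p [ 0.4178 -0.0287  0.2173] w 0.181 ff 30.0 F [ 0.2  0.3 -2.2] j4-6 [ -0. -64. -16.]
over bin t 21.0 p [ 0.6816 -0.0314  0.1699] w 0.179 ff 30.0 F [ 0.1  0.6 -1.9] j4-6 [  1. -58. -99.]
floor k=8 t 24.2 p [ 0.6824 -0.0314  0.078 ] w 0.182 ff 30.0 F [-0.1  0.6  1. ] j4-6 [  1. -48. -99.]
```

View pics/w3.png

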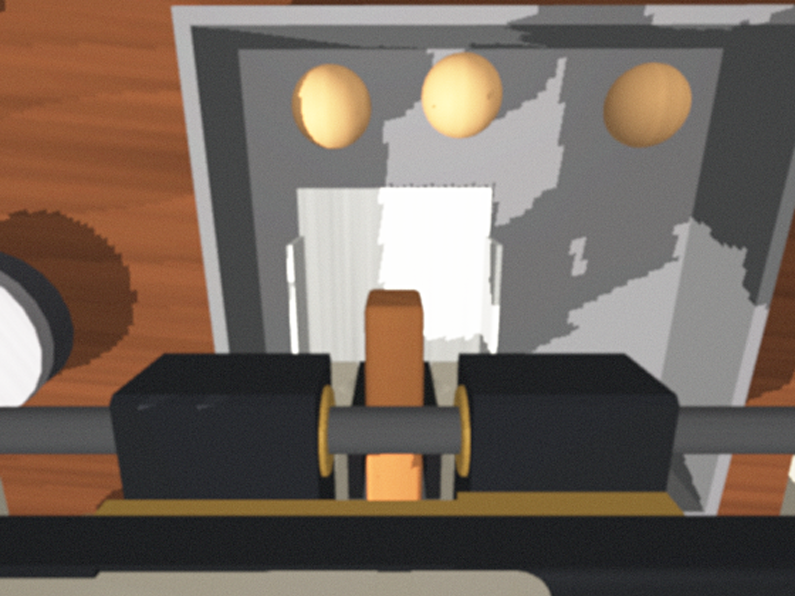

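w3: scoop on the bin floor, plate (300–490, 190), balls at (332,106) and (462,95) right ahead of its mouth, third at (648,104).

```bash
cat > sc.py <<'E'
from h import *
def scoop(y,name,x0=-.035,zl=.008,xe=-.092):
    x=x0; F0=np.array(robot.read_force())
    while x>xe:
        x-=.003; robot.servo_line(tcp(LIP,binp(x,y,zl),BH,4)[0],None,.05)
        F=np.array(robot.read_force())-F0
        if F[0]>5: break
    st("wall x=%.4f dF=%s"%(x,np.round(F,1)))
    xr=x+.091
    for p,dx in((0,0),(-6,.001),(-12,.001),(-20,.002),(-30,.004)):
        q,T=tcp(REAR,binp(xr+dx,y,.0095 if p>-6 else .011),BH,p); robot.servo_line(q,T,.06)
    st("pitched"); robot.dwell(.5)
    q,T=tcp(REAR,binp(xr+.01,y,.11),BH,-30); robot.servo_line(q,T,.1); robot.dwell(.3)
    a,A=cloud("wrist"); save(name,a,1.2); st("raised")
if __name__=="__main__":
    scoop(-.034,"w4")
E
python3 sc.py
```

```text
wall x=-0.0920 dF=[ 5.3 -0.8 -0.2] t 29.0 p [ 0.6273 -0.0364  0.0792] w 0.183 ff 30.0 F [ 5.5 -0.7 -0.1] j4-6 [   1.  -45. -100.]
pitched t 30.6 p [ 0.6711 -0.0323  0.0817] w 0.182 ff 30.0 F [ 0.1 -0.3 -2.7] j4-6 [ -3. -94. -96.]
raised t 32.6 p [ 0.6777 -0.0318  0.1814] w 0.181 ff 30.0 F [ 0.4 -0.2 -1.9] j4-6 [  -3. -104.  -96.]
```

View pics/w4.png

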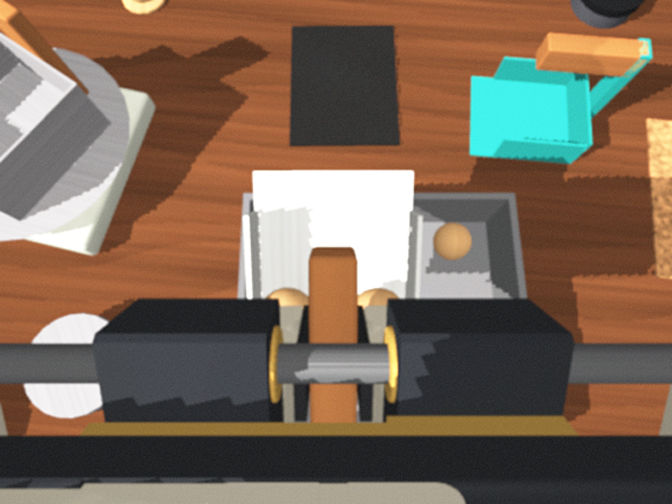

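w4: both balls sit at the back of the scoop (288,297) and (378,297); third still in the bin (452,240). Check the tin, then pour.

```bash
cat > pour.py <<'E'
from h import *
import sys
PC=np.array([.533,-.3013])
def tincheck():
    for n in("scene","side"):
        a,W=cloud(n); m=near(W,PC,.13,.065,.1)
        if m.sum()>100: rect(n+" rim",W[m])
        m=near(W,PC,.14,.107,.14)
        if m.sum()>30: rect(n+" plate",W[m])
def pour(C,d,name):
    u=np.array([np.cos(np.radians(d)),np.sin(np.radians(d))]); L=C-.028*u
    for z,p,s in((.20,-28,.15),(.20,-20,.05),(.125,-3,.08),(.104,0,.05),(.104,12,.03),(.103,25,.03),(.102,40,.04),(.102,55,.05),(.102,62,.05)):
        q,T=tcp(LIP,[*L,z],d,p); robot.servo_line(q,T,s)
    robot.dwell(.8); st("poured")
    q,T=tcp(LIP,[*(L-.02*u),.2],d,30); robot.servo_line(q,T,.1)
    q,T=tcp(LIP,[*(L-.06*u),.25],d,0); robot.servo_line(q,T,.1)
    st("back")
if __name__=="__main__":
    tincheck()
E
python3 pour.py
```

```text
scene rim 627 [ 531.3 -300.2  105.2  114.6   60.2] z 0.0815
scene plate 117 [ 485.4 -273.4   34.9   13.8   60.7] z 0.1227
```

```bash
cat > r1.py <<'E'
from pour import *
pour(np.array([.5335,-.3013]),240.5,"")
robot.goto(*tcp(LIP,binp(-.035,.045,.13),BH,4)); st("bin")
a,A=cloud("scene"); save("scene2",a[150:400,80:400],2); tincheck()
E
python3 r1.py
```

```text
poured t 40.0 p [ 0.5326 -0.3028  0.1868] w 0.181 ff 30.0 F [ 0.5 -0.4 -2.3] j4-6 [-56. -95.  31.]
back t 42.4 p [ 0.6065 -0.1722  0.3155] w 0.178 ff 30.0 F [ 0.3  0.8 -1.8] j4-6 [ -0. -79. -31.]
bin t 43.6 p [0.675  0.0461 0.2007] w 0.18 ff 30.0 F [-0.1 -0.4 -1.2] j4-6 [   1.  -62. -106.]
scene rim 715 [ 531.2 -300.2  105.2  115.1   60.8] z 0.0778
scene plate 117 [ 484.7 -273.4   35.9   15.1   60.6] z 0.1222
side rim 851 [ 526.9 -296.6  107.6  122.4   60.7] z 0.078
side plate 113 [ 480.2 -269.9   38.1   15.9   62. ] z 0.1193
```

View pics/scene2.png

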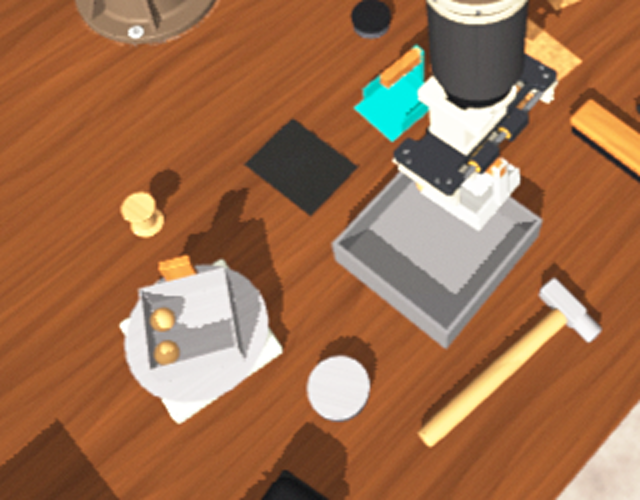

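Two balls are in the tin (163,319), (167,351), and the tin is still centred. Now the third.

```bash
cat > r2.py <<'E'
from sc import *
q,T=tcp(LIP,binp(-.035,.047,.014),BH,4); robot.servo_line(q,T,.08)
q,T=tcp(LIP,binp(-.035,.047,.008),BH,4); robot.servo_line(q,T,.02); st("floor")
scoop(.047,"w5")
from pour import tincheck; tincheck()
E
python3 r2.py
```

```text
floor t 45.8 p [0.6768 0.0496 0.0801] w 0.184 ff 30.0 F [ 2.3 -0.3  6.6] j4-6 [   2.  -47. -107.]
wall x=-0.0920 dF=[-0.8  1.2  0.3] t 50.5 p [0.6201 0.0446 0.0801] w 0.179 ff 30.0 F [1.5 0.8 6.9] j4-6 [   2.  -44. -109.]
pitched t 52.1 p [0.6637 0.0484 0.0817] w 0.183 ff 30.0 F [-0.4  0.1 -1.6] j4-6 [  -6.  -94. -101.]
raised t 54.1 p [0.6702 0.0489 0.1813] w 0.179 ff 30.0 F [ 0.1 -1.3 -1.8] j4-6 [  -6. -104. -102.]
scene rim 727 [ 530.5 -299.7  104.8  116.5   60.4] z 0.0781
scene plate 112 [ 484.4 -272.9   35.7   14.8   60.9] z 0.1217
```

View pics/w5.png

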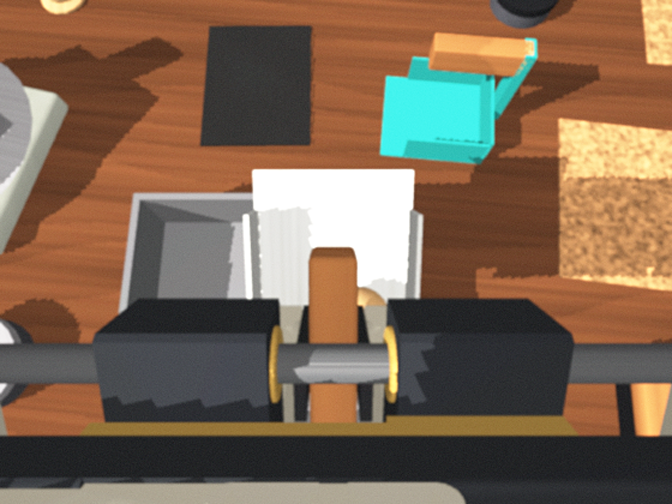

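Third ball is in the scoop (370,297). Pour it, then measure both mats.

```bash
cat > r3.py <<'E'
from pour import *
pour(np.array([.5335,-.3013]),240.5,"")
robot.goto(*tcp(LIP,[.60,.02,.22],200,0)); st("view")
tincheck()
def comp(m):
    m=cv2.morphologyEx(m.astype(np.uint8),cv2.MORPH_OPEN,np.ones((3,3)))
    n,L,s,_=cv2.connectedComponentsWithStats(m); return L==1+np.argmax(s[1:,4])
for n in("scene","side","wrist"):
    a,W=cloud(n); np.savez("v_"+n,a=a,W=W)
    if n=="scene": save("scene3",a,1.42)
    m=near(W,(.4287,-.0432),.12,-.008,.012)&(a.max(-1)<70)
    if m.sum()>100: rect(n+" mat",W[comp(m)])
    hs=cv2.cvtColor(a,cv2.COLOR_RGB2HSV); m=near(W,(.53,.31),.13,-.008,.012)
    m=m&(hs[...,0]>=14)&(hs[...,0]<30)
    if m.sum()>100: rect(n+" cork",W[comp(m)])
E
python3 r3.py
```

```text
poured t 62.0 p [ 0.5326 -0.3028  0.1868] w 0.18 ff 30.0 F [-0.8 -0.3 -2. ] j4-6 [-56. -95.  31.]
back t 64.4 p [ 0.6066 -0.1721  0.3156] w 0.179 ff 30.0 F [ 0.2 -0.9 -1. ] j4-6 [ -0. -79. -31.]
view t 65.3 p [0.6573 0.0395 0.2863] w 0.183 ff 30.0 F [-0.2 -0.6 -1.3] j4-6 [  0. -76. -90.]
scene rim 775 [ 520.3 -320.9  104.8  114.8   62.2] z 0.0767
scene plate 118 [ 473.2 -295.8   36.9   15.3   62.8] z 0.1207
side rim 839 [ 515.1 -317.1  107.9  121.7   61.4] z 0.0776
side plate 110 [ 468.3 -293.2   39.5   14.7   63.6] z 0.1189
scene mat 1309 [430.5 -46.9 128.5  98.9   5.5] z 0.002
scene cork 845 [552.3 306.1 154.3  89.5  87.4] z 0.0021Traceback (most recent call last):
  File "r3.py", line 12, in <module>
    if m.sum()>100: rect(n+" mat",W[comp(m)])
                                    ~~~~^^^
  File "r3.py", line 7, in comp
    n,L,s,_=cv2.connectedComponentsWithStats(m); return L==1+np.argmax(s[1:,4])
                                                             ~~~~~~~~~^^^^^^^^^
    return _wrapfunc(a, 'argmax', axis=axis, out=out, **kwds)
    return bound(*args, **kwds)
ValueError: attempt to get argmax of an empty sequence
```

View pics/scene3.png

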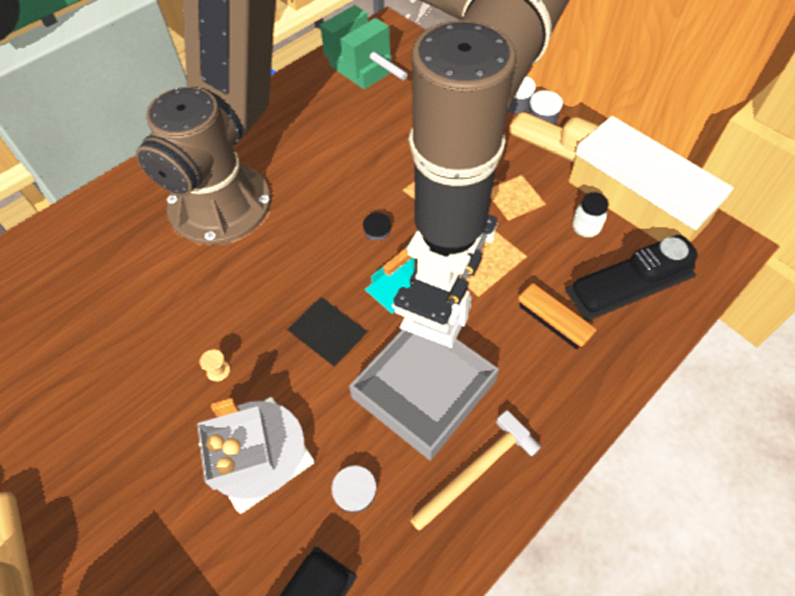

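All three balls are in the tin (216,442), (231,447), (224,465). But the tin now stands about 24 mm off the pan's centre, so it was knocked. I'll lay the scoop down first, then re-centre the tin on the pan before moving it.

```bash
cat > r4.py <<'E'
from pour import *
ref=np.array([.014,0,-.085]); M=[.428,-.0445]; d=-84.4
robot.goto(*tcp(ref,[*M,.12],d,0)); st("above")
q,T=tcp(ref,[*M,.010],d,0); robot.servo_line(q,T,.1)
F0=robot.read_force()[2]
for k in range(10):
    robot.servo_line(tcp(ref,[*M,.009-.001*k],d,0)[0],None,.02)
    if robot.read_force()[2]-F0>2: break
st("down k=%d"%k)
robot.move_gripper(.5); robot.dwell(.3); robot.move_gripper(1.0)
p=np.array(robot.read_position()); robot.servo_line(p+[0,0,.12],None,.12)
robot.goto([.5,.03,.33],np.array([[0,-1,0],[-1,0,0],[0,0,-1.]])); st("off")
im,W=cloud("wrist"); save("w6",im,1.2)
rect("bar",W[near(W,(.428,-.03),.07,.085,.115)])
rect("floor",W[near(W,(.43,-.045),.09,-.01,.045)&(im.min(-1)>110)])
rect("mat+scoop",W[near(W,(.43,-.045),.12,-.01,.04)&((im.max(-1)<50)|(im.min(-1)>110))])
tincheck()
E
python3 r4.py
```

```text
above t 66.7 p [ 0.4277 -0.0304  0.1868] w 0.175 ff 30.0 F [ 0.2  0.5 -2.2] j4-6 [  0. -59. -17.]
down k=5 t 69.5 p [ 0.4272 -0.0303  0.0706] w 0.18 ff 30.0 F [-1.1  1.9  6.9] j4-6 [  0. -41. -17.]
off t 73.2 p [0.4997 0.0301 0.3289] w 0.999 ff 0.0 F [-0.4 -0.2 -0.8] j4-6 [ -0. -78. -26.]
bar 1162 [426.7 -26.9  16.4  72.    5.5] z 0.0967
floor 4335 [423.5 -32.9  92.2 115.1   5.5] z 0.0031
mat+scoop 6480 [428.6 -34.  127.2 118.2   5.8] z 0.0024
scene rim 767 [ 520.  -320.7  105.   116.    62.1] z 0.077
scene plate 115 [ 473.5 -296.    36.4   12.9   63. ] z 0.1209
side rim 840 [ 515.4 -318.   107.8  121.2   62.2] z 0.0776
side plate 108 [ 469.8 -292.5   37.4   15.9   59.4] z 0.1194
```

View pics/w6.png

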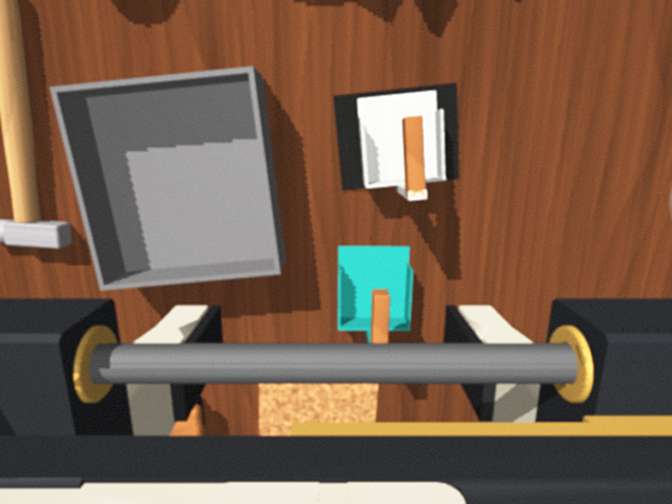

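w6: scoop lies flat and centred on its mat (400,140); bin empty. Now re-centre the tin on the pan and measure the cork mat.

```bash
cat > r5.py <<'E'
from pour import *
def hnd(c,y): return np.array(c)-.058*np.array([np.cos(np.radians(y)),np.sin(np.radians(y))])
g=np.array([.4716,-.2943]); y=-27.9
robot.goto([*g,.20],tinR(y)); robot.servo_line([*g,.0925],None,.1); st("at")
robot.move_gripper(0); st("grip")
robot.servo_line([*g,.14],None,.06); robot.dwell(.2); st("lift")
t=hnd([.5335,-.3013],-29.5)
robot.servo_line([*t,.14],tinR(-29.5),.05)
robot.servo_line([*t,.094],None,.03); st("down")
robot.move_gripper(1.0); robot.dwell(.5); robot.servo_line([*t,.22],None,.1)
robot.goto([.5,.31,.33],np.array([[0,-1,0],[-1,0,0],[0,0,-1.]])); robot.dwell(1)
tincheck()
a,_=cloud("scene"); 
im,W=cloud("wrist"); np.savez("v_wrist",im=im,W=W)
both=np.hstack([im,a]); save("v7",both,.71)
hs=cv2.cvtColor(im,cv2.COLOR_RGB2HSV); m=near(W,(.53,.31),.13,-.008,.012)&(hs[...,0]>=13)&(hs[...,0]<30)&(hs[...,2]>110)
m=cv2.morphologyEx(m.astype(np.uint8),cv2.MORPH_OPEN,np.ones((5,5)))
n,L,s,_=cv2.connectedComponentsWithStats(m); print(s[:,4]); rect("cork",W[L==1+np.argmax(s[1:,4])]); st()
E
python3 r5.py
```

```text
at t 75.9 p [ 0.4721 -0.2944  0.0931] w 1.001 ff 0.0 F [-0.6  0.1  1.3] j4-6 [  0. -49. -16.]
grip t 77.1 p [ 0.4715 -0.2943  0.0925] w 0.134 ff 30.0 F [-0.3 -0.1  0.1] j4-6 [ -0. -49. -16.]
lift t 78.2 p [ 0.4714 -0.2942  0.1396] w 0.135 ff 30.0 F [-0.8 -1.  -2.2] j4-6 [ -0. -55. -16.]
down t 80.6 p [ 0.4831 -0.2728  0.0942] w 0.137 ff 30.0 F [-1.9  0.5 -0.1] j4-6 [  0. -49. -20.]
scene rim 758 [ 532.  -301.1  104.6  113.1   60.5] z 0.0766
scene plate 109 [ 485.8 -275.1   36.2   13.3   60.9] z 0.121
side rim 844 [ 526.4 -298.3  109.2  122.6   60.8] z 0.0779
side plate 111 [ 481.2 -270.9   36.2   16.9   60.3] z 0.1192
[222754  12446]
cork 12446 [519.9 310.  152.4 152.6  87.8] z 0.001
 t 87.1 p [0.5  0.31 0.33] w 1.0 ff 0.0 F [0.4 0.3 0.4] j4-6 [ -0. -80. -51.]
```

View pics/v7.png

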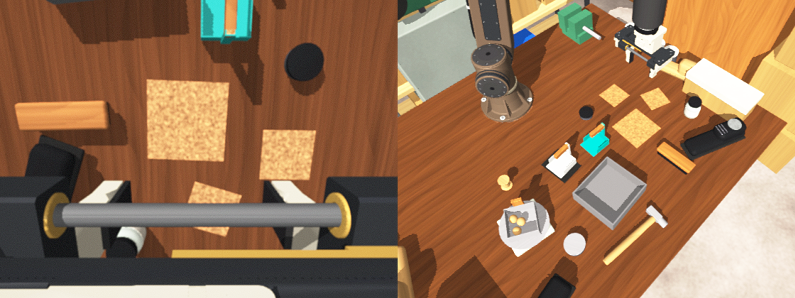

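Left: the large cork mat (187,120) is clear and centred at (0.520, 0.310). Right: tin with three balls (518,220), centred on the pan. Move it to the cork mat.

```bash
cat > r6.py <<'E'
from pour import *
def hnd(c,y): return np.array(c)-.058*np.array([np.cos(np.radians(y)),np.sin(np.radians(y))])
g=np.array([.4834,-.2730]); y=-29.4
robot.goto([*g,.20],tinR(y)); robot.servo_line([*g,.0925],None,.1)
robot.move_gripper(0); st("grip")
robot.servo_line([*g,.28],None,.1); st("lift")
t=hnd([.5199,.310],-2.2)
robot.servo_line([.50,0,.28],tinR(-10),.2); robot.servo_line([*t,.28],tinR(-2.2),.2); st("over")
robot.servo_line([*t,.066],None,.1); F0=robot.read_force()[2]
for k in range(14):
    robot.servo_line([*t,.065-.001*k],None,.02)
    if robot.read_force()[2]-F0>2: break
st("down k=%d"%k)
robot.move_gripper(1.0); robot.dwell(.3); robot.servo_line([*t,.2],None,.1)
robot.goto([.5,.22,.33],np.array([[0,-1,0],[-1,0,0],[0,0,-1.]]))
im,W=cloud("wrist"); 
robot.goto([.62,0,.33],np.array([[0,-1,0],[-1,0,0],[0,0,-1.]]))
a,B=cloud("side"); save("v8",np.hstack([im,a]),.71)
rect("w plate",W[near(W,t,.05,.066,.1)]); rect("w tin",W[near(W,(.52,.31),.09,.02,.064)])
rect("s plate",B[near(B,t,.05,.066,.1)]); rect("s tin",B[near(B,(.52,.31),.09,.044,.1)]); st()
E
python3 r6.py
```

```text
grip t 91.7 p [ 0.4833 -0.273   0.0925] w 0.134 ff 30.0 F [-1.  -0.4  0.6] j4-6 [ -0. -49. -20.]
lift t 93.7 p [ 0.4832 -0.2729  0.2794] w 0.133 ff 30.0 F [-0.3 -0.3 -3. ] j4-6 [ -0. -73. -20.]
over t 96.9 p [0.4621 0.3114 0.2802] w 0.135 ff 30.0 F [ 0.3 -0.4 -3. ] j4-6 [  0. -73. -56.]
down k=8 t 101.5 p [0.462  0.3123 0.0577] w 0.139 ff 30.0 F [-3.2 -1.2  5.1] j4-6 [  0. -44. -56.]
w plate 367 [461.8 311.7  36.4  12.1  87.7] z 0.0865
w tin 3135 [513.8 310.  105.2 115.8  87.8] z 0.0326
s plate 205 [459.5 313.   35.6  13.4  86.7] z 0.0856
s tin 708 [512.1 310.4 105.3 119.   87.9] z 0.0517
 t 106.4 p [0.6198 0.0011 0.3297] w 1.0 ff 0.0 F [0.  0.6 1.5] j4-6 [ -0. -80. -18.]
```

View pics/v8.png

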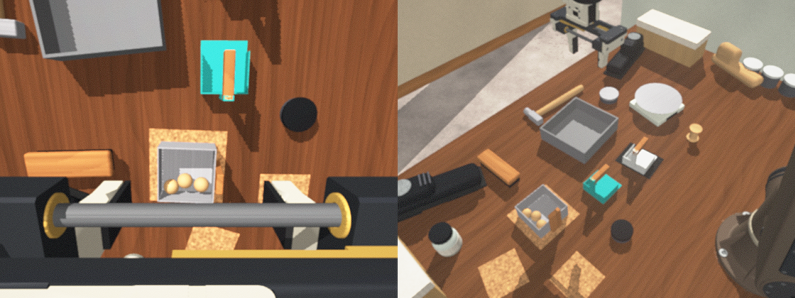

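The tin stands upright in the middle of the cork mat with its three balls (185,185). The scoop is on its mat (right view, 640,155), the bin is empty and the bystanders are where they were. Handing in.

```bash
python3 -c "
from rig import robot
print(robot.job_done())"
```

```text
the job is handed in; nothing more can be done
None
```

I handed the job in at about 106 s with all three balls in the tin centred on the cork mat and the scoop flat on its mat; the tin got shifted about 24 mm on the pan around the second pour (a knock, or possibly the scoop, and perhaps before the last ball went in), so I re-centred it there and let go before moving it.

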